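Seat a dome stake in the bench socket and tug-test its latch

ROBOT

A 7-joint arm with a two-finger parallel gripper is mounted at the origin on the work surface. World frame = base frame: x ahead of the robot, y to its left, z up, the work surface at z = 0. Lengths are in m, angles in rad, forces in N, time in s.
With the tool pointing down it reaches from about 0.425 to 0.925 m from the base axis. Payload 6.8 kg.
Tool frame: the origin (TCP) lies on the front face of the gripper's body, between the roots of the fingers; the fingertips stand 73 mm ahead of it and the grasp point (between the pads) lies 54 mm ahead of it (env.nose_length is the distance from the TCP to the fingertips, in m); z points along the fingers, y is the line along which they close (so a half turn about z gives the same grasp; the last joint's range is limited). The gripper opens to 85 mm and grips with 20 to 120 N. Pads are 22 mm wide; open, the fingers measure 114 mm over their backs; the gripper's body (76 mm by 85 mm) begins 54 mm behind the grasp point. The pads swing forward as they close: fully open they stand 13 mm farther back than shut.
Start: joints at [-1.237, 0.477, 0.022, 1.555, -0.011, 1.109, -0.083], TCP at [0.289, 0.61, 0.304] pointing down, gripper open.
Joint ranges: [-2.96, 2.96], [-0.34, 2.1], [-1.41, 1.46], [0.24, 2.44], [-1.37, 4.51], [0.17, 1.92], [-2.96, 2.96]. Speed limits (rad/s): [2.39, 2.39, 3.14, 3.14, 3.14, 3.14, 3.14].

INTERFACE

Orientations are given as a unit quaternion [w, x, y, z].
In Python, from cell import env, kin, camera, calibration, job gives the robot as it stands. The module is installed in compiled form; this text tells all that it offers. Calls block until the motion is done:
- env.reach(position, orientation): joint-space move of the TCP to a pose.
- env.movel(position, velocity=0.15, rot=None, stop_force=None): straight line of the TCP; rot=None keeps the orientation; velocity is the mean speed in m/s. With stop_force (N) it stops when the force on the tool has changed by that much, and returns True; else False.
- env.goto_joints(angles): joint-space move.
- env.grip(opening, f_grip=None): finger opening in m; f_grip is the grip in N (None keeps the last); returns when the fingers have stopped.
- env.dwell(seconds).
- kin.inverse_kinematics(position, orientation): joint angles nearest the present ones, or None.
- env.get_state(): the state.
- camera(name): name is "scene" or "top" or "wrist"; returns (picture, depth): 480x640x3 uint8, blue, green, red; 480x640 float32, m along the optical axis (not along the pixel's ray), 0 where there is no reading.
- calibration(name): a dict with "fx", "fy", "cx", "cy" (pixels), "rvec" (rotation vector, rad) and "tvec" (3), from world to camera coordinates, as OpenCV has them. Camera axes: x right, y down, z forward; pixel columns grow to the right and rows downward; lengths in m; the calibration is good to about 2 mm. A picture is of the moment at which its call begins: read the wrist's pose just before it. calibration takes no time and is no camera call; for the wrist camera it gives the pose at the moment of the call.
A pose or a line that the arm cannot do raises env.PlanningError and nothing moves.
- job.job_done(): hands the job in; it is judged then, once.
The state is a dict: "time": time; "qpos": joint angles; "joint_velocities": joint speeds; "joint_torque": joint torques, N m; "tcp_pos": TCP position; "orientation": TCP orientation; "force": force on the tool from outside, world axes, zero at the start; "torque": the same for the moment, N m; "opening": finger opening in m; "gripper_force": force on a finger pad.
Only numpy, scipy, OpenCV 4.12 (cv2) and the standard library are available. Lean on these libraries where they do the work, as an engineer would, in place of code of your own. Each camera call takes 0.05 s, during which the arm holds its last target. There are 200 camera calls.

TASK

Take the dome-headed steel stake out of the wooden rack and press it straight down into the sprung bench socket until its latch snaps and the head sits fully home, flush on the steel plate. Then prove that it is retained: tug it straight up so that the spring gauge carries about 12 N (never more than 18 N), keep that pull for a full second, ease it back down until it is fully home again and let go. Leave the other tools where they are.

Things in the scene. Friction and masses are not known exactly. Their poses are not given: they have to be found in the camera images.
- dome_stake: The dome-headed stake (small goldsmith's anvil) to be fitted: bright steel, 0.2 to 0.3 kg. Origin: centre of the head's flat underside; z up through the dome. Head: square block 38 x 38 mm (sides along x and y) from 0 to 27 mm above the origin, domed above: grip two facing sides from above. It starts upright in one of the rack's three holes (which one varies), the head resting on the rack's top.
- stake_tip (a point): Tip of the dome stake's stem, 50 mm below the stake's origin, on its axis. Stem, downward from the head: 18 mm diameter for 17 mm, then 5 mm of taper; latch groove 8 mm diameter for 12 mm; foot 18 mm diameter for 6 mm; cone tapering to 5 mm diameter over the last 10 mm.
- dome_top (a point): Top of the dome stake's head, 37 mm above the stake's origin; a low round dome, 38 mm diameter, rises 10 mm above the square block.
- rack: Fixed light-wood block, 75 mm (x) by 245 mm (y) by 62 mm high; origin at the centre of its underside. Three round holes of 23 mm in its top, 54 mm deep, at y = -80, 0 and +80 mm, hold the three stakes loosely. Lift a stake at least 55 mm to clear it.
- stand: Fixed bench socket: green square housing under a flat steel top plate 94 x 94 mm, 62 mm high in all, on a dark 126 x 126 mm base plate; origin at the centre of its underside, z up. The bore is in the middle of the plate. Once latched in it, the stake has hidden free axial play of 1 to 5 mm, different each time; only after that does a pull lift the gauge.
- bore_mouth (a point): Centre of the bore in the top plate's upper face, 62 mm above the table; z up, the bore's axis. Bore 21 mm, 14 mm long. Spring jaws below it: pushing in takes up to 12 N, they snap into the stake's groove 1 to 5 mm before the head lands on the plate, a firm stop (press to 15 N to be sure). Home = stake origin at this point. Latched, it cannot be pulled out.
- gauge (a joint): Tug gauge inside the socket: lift of the latch jaws in m, 0 at rest, up to 0.012. They hang on a spring of 3 N per mm, so 0.004 is a 12 N pull on the gauge; the stake's own weight (2 to 3 N) adds to what the hand feels. A pin of 8 mm diameter at a corner of the top plate rises with it: white tip, then a green band, red below.
- flat_stake: Bystander: dark steel stake with a square flat head (36 mm square, 30 mm high) in another hole of the rack; origin at the centre of the head's underside. Leave alone.
- cone_stake: Bystander: brass stake with a conical head (30 mm diameter, 47 mm high) in another hole of the rack; origin at the centre of the head's underside. Leave alone.
- hammer: Bystander: hammer lying on the bench, 240 mm long; origin at its underside. Leave alone.
- bench_block: Bystander: square steel block, 90 x 90 x 22 mm; origin at the centre of its underside. Leave alone.
- bowl: Bystander: steel bowl, 90 mm across, 35 mm high; origin at the centre of its underside. Leave alone.
- jar: Bystander: amber glass jar with steel cap, 60 mm diameter, 70 mm high; origin at the centre of its underside. Leave alone.
- gold_ring: Bystander: brass-coloured finger ring lying flat on the bench between rack and socket, 24 mm across, 8 mm high; origin at the centre of its underside. Leave alone.

How it is judged:
On the way, in this order (a step that is already met when the one before it is completed fails the run):
1. the dome stake is pressed into the socket: its head within 2 mm of the top plate, upright in the bore, the gauge at rest (z of dome_stake in the frame of bore_mouth between -0.003 and 0.002 m and horizontal distance between dome_stake and bore_mouth below 0.003 m and angle between dome_stake's own z axis and vertical below 0.08 rad and value of joint gauge below 0.001 m), for 0.1 s.
2. the latched stake is tugged straight up: the gauge is lifted 2.7 to 5.3 mm (8 to 16 N) by the stake in the bore, without a break for 0.8 s (value of joint gauge between 0.0027 and 0.0053 m and z of dome_stake in the frame of bore_mouth below 0.013 m and angle between dome_stake's own z axis and vertical below 0.1 rad and contact force between the fingers and dome_stake above 1 N), for 0.8 s.
At the end, for the whole second after the job is handed in: The dome stake stands upright (within 0.08 rad) in the socket's bore, its head's underside within 2 mm of the top plate and within 3 mm of the bore's centre, the gauge back at rest (lift under 1 mm), the stake released and at rest (all of step 1 and linear speed of dome_stake below 0.02 m/s); the robot touches nothing.
It fails at once if the tug exceeds the limit: the gauge is lifted more than 6.5 mm (18 N plus a small margin) (value of joint gauge above 0.0065 m).
It fails at once if another tool or the ring is moved by more than 25 mm (distance of any of flat_stake, cone_stake, hammer, bench_block, bowl, jar, gold_ring from where it was at the start of the episode above 0.025 m).
It also fails if it takes over 51 s, if anything falls off the work surface, if the arm or the gripper's body presses on something with over 40 N, if the wrist force passes 120 N, or if a joint passes its speed limit or range.

## Working session

There is one attempt and no reset: what is moved stays moved. The work goes in short steps, each a Python script; the robot and the scene stay as the last script left them, time stands still between calls to the robot, and variables do not carry over. Pictures are saved under pics/ and viewed, at most 10 in all, crops included, and the job is handed in when it is done.

```bash
mkdir -p pics; cat > h.py <<'E'
import numpy as np, cv2
from cell import env, kin, camera, calibration, job
def ray(name,u,v,z,c=None):
    c=c or calibration(name); R=cv2.Rodrigues(np.array(c["rvec"],float))[0]; t=np.array(c["tvec"],float).ravel()
    d=R.T@np.array([(u-c["cx"])/c["fx"],(v-c["cy"])/c["fy"],1]); o=-R.T@t
    return o+d*(z-o[2])/d[2]
def cloud(name,depth,c=None):
    c=c or calibration(name); R=cv2.Rodrigues(np.array(c["rvec"],float))[0]; t=np.array(c["tvec"],float).ravel()
    v,u=np.mgrid[:480,:640]; p=np.stack([(u-c["cx"])/c["fx"]*depth,(v-c["cy"])/c["fy"]*depth,depth],-1)
    return (p-t)@R
E
python3 - <<'E'
from h import *
for n in("top","scene"):
    p,d=camera(n); cv2.imwrite(f"pics/{n}0.png",p); np.save(n+"0.npy",d)
    c=calibration(n);print(n,c)
print(env.get_state(),env.nose_length)
E
```

```text
top {'fx': 442.16650332225834, 'fy': 442.16650332225834, 'cx': 325.6162344832257, 'cy': 237.8544827850416, 'rvec': array([ 2.1243626 , -2.13741174,  0.17945894]), 'tvec': array([-0.01342656,  0.5835033 ,  1.12442759])}
scene {'fx': 612.7064286713883, 'fy': 612.7064286713883, 'cx': 322.75986715247274, 'cy': 245.03014063827803, 'rvec': array([ 2.50545958,  0.79801582, -0.20169723]), 'tvec': array([-0.48717073, -0.24776376,  1.98370614])}
{'time': 0.1, 'qpos': array([-1.23711126,  0.4777264 ,  0.0223237 ,  1.55634651, -0.01145991,
        1.10930355, -0.08310292]), 'joint_velocities': array([-0.00110525, -0.00259141, -0.00179987, -0.00230723, -0.00047719,
       -0.00043713, -0.00032556]), 'joint_torque': array([ 4.61320262e-03, -5.97754526e+01,  1.61375351e+00, -2.81951505e+01,
        1.28806697e-02,  4.99370697e-03, -4.18031630e-05]), 'tcp_pos': array([0.28842224, 0.60981929, 0.30301904]), 'orientation': array([-1.08573702e-04,  2.19075167e-01,  9.75707633e-01, -8.20746076e-04]), 'force': array([0.45884855, 1.42147796, 0.40273733]), 'torque': array([-0.0162124 ,  0.02282283, -0.02726056]), 'gripper_force': 0.0, 'opening': 0.08541872362261967} 0.0726
```

View pics/top0.png

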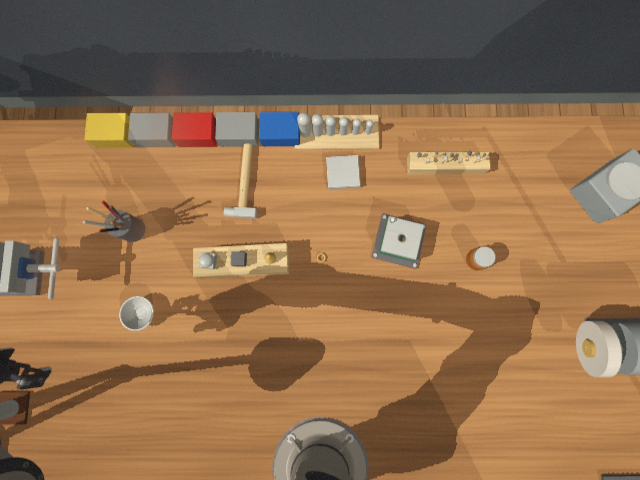

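View pics/scene0.png

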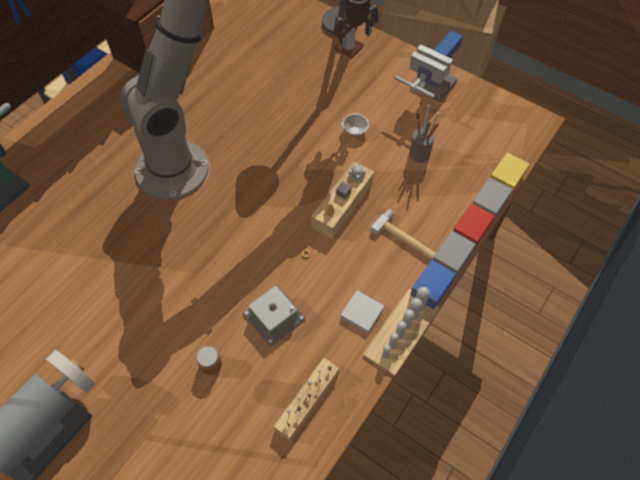

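The top view shows the dome stake in the rack's left hole at about (207,261). The flat stake is at (238,258), the cone stake at (270,258), the ring at (321,257), and the socket plate centre with its bore at about (402,238). Next I'll take close views with the wrist camera.

```bash
python3 - <<'E'
from h import *
s=ray("top",207,261,.09); b=ray("top",402,238,.062); print(s,b)
for z,n,uv in((.062,"rackends",[(194,263),(288,258)]),(.062,"plate",[(388,218),(424,221),(416,263),(376,256)])):
    print(n,[ray("top",*q,z)[:2].round(3) for q in uv])
c=calibration("wrist");R=cv2.Rodrigues(c["rvec"])[0];st=env.get_state()
from scipy.spatial.transform import Rotation as Ro
Rt=Ro.from_quat(st["orientation"],scalar_first=True).as_matrix()
o=-R.T@c["tvec"]; print("cam in tcp",Rt.T@(o-st["tcp_pos"]),"axes",(Rt.T@R.T).round(3),c["fx"])
off=o-st["tcp_pos"]
# camera axis tilt
ax=R.T[:,2];print("optical axis",ax)
q=st["orientation"]
for n,t in(("stake",s),("bore",b)):
    # put the optical axis through the target from camera height
    H=0.30+off[2]; cam=t+ax*(H-t[2])/ax[2]; pos=cam-off
    print(n,pos)
    env.reach(pos,q); env.dwell(.3)
    c=calibration("wrist");p,d=camera("wrist");cv2.imwrite(f"pics/w_{n}.png",p);np.savez(f"w_{n}.npz",p=p,d=d,**c)
    print(env.get_state()["time"])
E
```

```text
[0.51869784 0.28493121 0.09      ] [ 0.57965481 -0.21764973  0.062     ]
rackends [array([0.517, 0.326]), array([0.529, 0.081])]
plate [array([ 0.634, -0.182]), array([ 0.625, -0.277]), array([ 0.513, -0.252]), array([ 0.532, -0.148])]
cam in tcp [ 0.06870142  0.00065907 -0.07091147] axes [[-0.    -0.964 -0.266]
 [ 1.    -0.    -0.001]
 [ 0.001 -0.266  0.964]] 418.58421647537506
optical axis [ 0.23983891 -0.11596716 -0.96386146]
stake [0.51058573 0.28865143 0.3       ]
1.9
bore [ 0.56457541 -0.21056069  0.3       ]
4.075
```

View pics/w_stake.png

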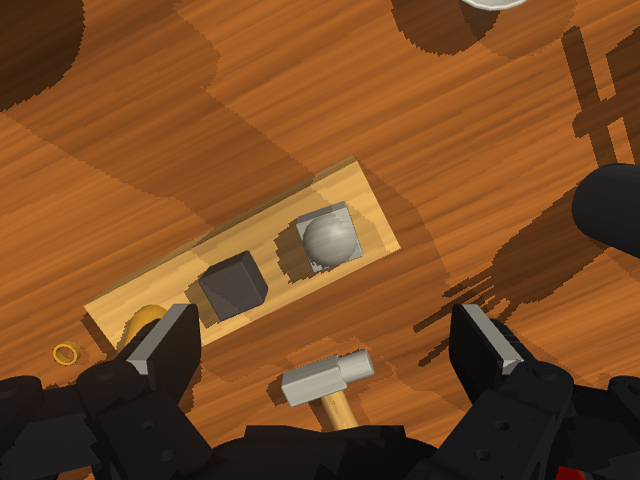

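View pics/w_bore.png

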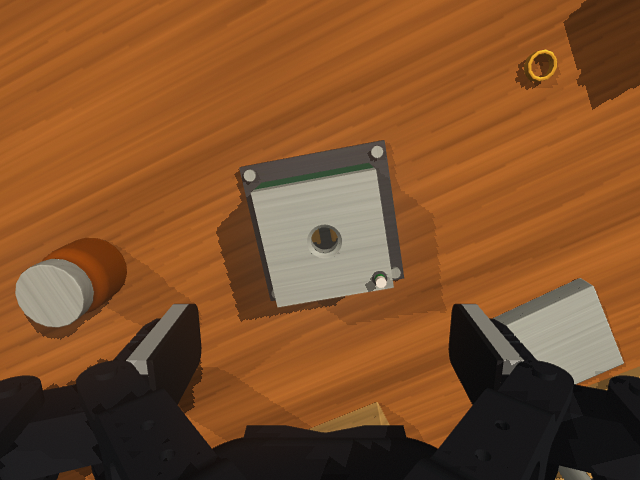

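The stake's domed head is at about (330,237), rotated slightly relative to the rack. The bore is at (325,240) and the gauge pin at (381,282), at one plate corner. Now I'll measure all of these.

```bash
cat >> h.py <<'E'
def rect(pts):
    (c,s,a)=cv2.minAreaRect((pts*1000).astype(np.float32)); return np.round(c,1),np.round(s,1),round(a,1)
def bore(p,c):
    # dark bore hole inside the bright plate: outer contour fitted with an ellipse
    u,v=[int(x) for x in bore.seed]; g=cv2.cvtColor(p,cv2.COLOR_BGR2GRAY); w=26; r=g[v-w:v+w,u-w:u+w]
    m=(r<np.percentile(r,85)-22).astype(np.uint8); m=cv2.morphologyEx(m,cv2.MORPH_CLOSE,np.ones((5,5)))
    k=max(cv2.findContours(m,0,1)[0],key=cv2.contourArea); k=cv2.convexHull(k); e=cv2.fitEllipse(k)
    P=np.array([ray("",q[0][0]+u-w,q[0][1]+v-w,.062,c)[:2] for q in k])
    (x,y),rr=cv2.minEnclosingCircle((P*1000).astype(np.float32))
    return (e[0][0]+u-w,e[0][1]+v-w),e[1],ray("",e[0][0]+u-w,e[0][1]+v-w,.062,c),(x,y,rr)
E
python3 - <<'E'
from h import *
f=dict(np.load("w_stake.npz"));c={k:f[k] for k in("fx","fy","cx","cy","rvec","tvec")};P=cloud("",f["d"],c)
g=P[180:290,270:390].reshape(-1,3); 
h=g[(g[:,2]>.070)&(g[:,2]<.12)]; print("z quant",np.percentile(h[:,2],[1,50,90,99.5]))
for lo in(.070,.076,.085): print("head",lo,rect(h[h[:,2]>lo][:,:2]))
t=P[140:360,80:410].reshape(-1,3); r=t[abs(t[:,2]-.062)<.004]; print("rack",rect(r[:,:2]),np.median(r[:,2]))
fl=P[240:330,195:275].reshape(-1,3); fl=fl[(fl[:,2]>.072)&(fl[:,2]<.12)]; print("flat",rect(fl[:,:2]))
# dome silhouette
f=dict(np.load("w_bore.npz"));c={k:f[k] for k in("fx","fy","cx","cy","rvec","tvec")};P=cloud("",f["d"],c)
t=P[160:310,240:400].reshape(-1,3); r=t[abs(t[:,2]-.062)<.003]; print("plate",rect(r[:,:2]),np.median(r[:,2]))
bore.seed=(325,240); print("bore",bore(f["p"],c)); print("pin",ray("",381,282,.07,c))
d=np.load("top0.npy");p=cv2.imread("pics/top0.png");P=cloud("top",d)
t=P[205:275,365:435].reshape(-1,3); r=t[abs(t[:,2]-.062)<.006];print("top plate",rect(r[:,:2]),np.median(r[:,2]))
E
```

```text
z quant [0.07190694 0.09518285 0.09899988 0.10038185]
head 0.07 (array([520.9, 287.8]), array([38.1, 38.6]), 84.1)
head 0.076 (array([520.9, 287.8]), array([38.1, 38.6]), 84.1)
head 0.085 (array([521. , 287.9]), array([38. , 38.5]), 83.7)
rack (array([524.9, 207.7]), array([ 75.7, 245.5]), 2.7) 0.06278235423334491
flat (array([524.7, 208.3]), array([36.4, 36.5]), 88.6)
plate (array([ 581.5, -218.3]), array([94.3, 95. ]), 75.3) 0.06276119283439995
bore ((325.5280113220215, 239.97223281860352), (30.02761459350586, 36.16519546508789), array([ 0.58114192, -0.21685629,  0.062     ]), (581.9796752929688, -217.3731689453125, 14.160719871520996))
pin [ 0.62756883 -0.19167683  0.07      ]
top plate (array([ 583.2, -217.8]), array([94.2, 95.5]), 74.8) 0.06124074089447532
```

```bash
cat >> h.py <<'E'
from scipy.spatial.transform import Rotation as Ro
def quat(th): # tool down, closing line at world angle th (deg)
    a=np.radians(th); y=np.array([np.cos(a),np.sin(a),0]); z=np.array([0,0,-1.]); x=np.cross(y,z)
    return Ro.from_matrix(np.stack([x,y,z],1)).as_quat(scalar_first=True)
def view(n,t,q):
    "wrist picture with the optical axis through t, TCP at 0.30"
    c=calibration("wrist");R=cv2.Rodrigues(c["rvec"])[0];st=env.get_state()
    o=-R.T@c["tvec"];Rt=Ro.from_quat(st["orientation"],scalar_first=True).as_matrix()
    M=Ro.from_quat(q,scalar_first=True).as_matrix()@Rt.T
    off=M@(o-st["tcp_pos"]);ax=M@R.T[:,2];cam=t+ax*(.30+off[2]-t[2])/ax[2]
    env.reach(cam-off,q);env.dwell(.3);c=calibration("wrist");p,d=camera("wrist")
    cv2.imwrite(f"pics/{n}.png",p);return p,cloud("",d,c),c
E
python3 - <<'E'
from h import *
for th in(-5.9,174.1,84.1,-95.9):
  for n,p in(("stake",[.521,.288,.14]),("stand",[.5815,-.218,.2])):
    j=kin.inverse_kinematics(p,quat(th)); print(th,n,None if j is None else np.round(j,2))
print(env.get_state()["qpos"].round(2))
E
```

```text
-5.9 stake [-0.96  0.59  0.47  1.9  -0.38  0.74 -0.37]
-5.9 stand [-0.19  0.58  0.63  1.81 -0.42  0.89  0.53]
174.1 stake [-0.52  0.55 -0.12  1.87  0.1   0.73  2.35]
174.1 stand [ 0.82  0.63 -0.79  1.74  0.52  0.99  2.87]
84.1 stake [-0.78  0.56  0.22  1.89 -0.18  0.72  1.02]
84.1 stand [ 0.03  0.52  0.31  1.8  -0.2   0.86  1.9 ]
-95.9 stake [-1.2   0.71  0.83  1.92 -0.71  0.83 -1.66]
-95.9 stand [-0.4   0.72  0.98  1.83 -0.71  1.   -0.79]
[-0.07  0.38  0.42  1.76 -0.17  1.04  1.54]
```

```bash
python3 - <<'E'
from h import *
p,P,c=view("b2",np.array([.5815,-.218,.062]),quat(-105))
r=P.reshape(-1,3); r=r[(abs(r[:,2]-.062)<.003)&(np.hypot(r[:,0]-.5815,r[:,1]+.218)<.075)];print("plate",rect(r[:,:2]),np.median(r[:,2]))
p,P,c=view("s2",np.array([.521,.288,.09]),quat(-5.9))
r=P.reshape(-1,3); h=r[(r[:,2]>.072)&(r[:,2]<.12)&(np.hypot(r[:,0]-.521,r[:,1]-.288)<.032)];print("head",rect(h[:,:2]),h[:,2].max())
r=r[abs(r[:,2]-.062)<.004];print("rack",rect(r[(abs(r[:,0]-.525)<.05)&(abs(r[:,1]-.208)<.14)][:,:2]),env.get_state()["time"])
E
```

```text
plate (array([ 581.5, -218.2]), array([94.3, 94.4]), 75.2) 0.06296158567673996
head (array([521.1, 288.4]), array([38. , 37.7]), 83.2) 0.10135233670770928
rack (array([524.2, 218.7]), array([ 75.2, 224.2]), 2.7) 8.8833
```

Both views agree: the plate centre is at (581.5, -218.2) mm and the stake at (521, 288.1) mm with a yaw of about -6.2°. Next I'll grasp the stake and lift it.

```bash
python3 - <<'E'
from h import *
q=quat(-6.2);x,y=.521,.2881
env.reach([x,y,.20],q); print("stop",env.movel([x,y,.140],velocity=.08,stop_force=8))
print(env.get_state()["tcp_pos"].round(4))
env.grip(.03,60); s=env.get_state(); print(s["opening"],s["gripper_force"],s["force"].round(2))
f0=s["force"]
print(env.movel([x,y,.225],velocity=.08,stop_force=15)); env.dwell(.2)
s=env.get_state(); print((s["force"]-f0).round(2),s["opening"],s["gripper_force"],s["tcp_pos"].round(4),s["time"])
p,d=camera("wrist");cv2.imwrite("pics/held.png",p)
E
```

```text
stop False
[0.5214 0.2881 0.1403]
0.03645244040110711 61.22989813797176 [-0.17 -0.57  5.54]
False
[ 0.35  0.84 -8.19] 0.03654321453448189 60.27685977634974 [0.5209 0.288  0.2246] 12.1917
```

View pics/held.png

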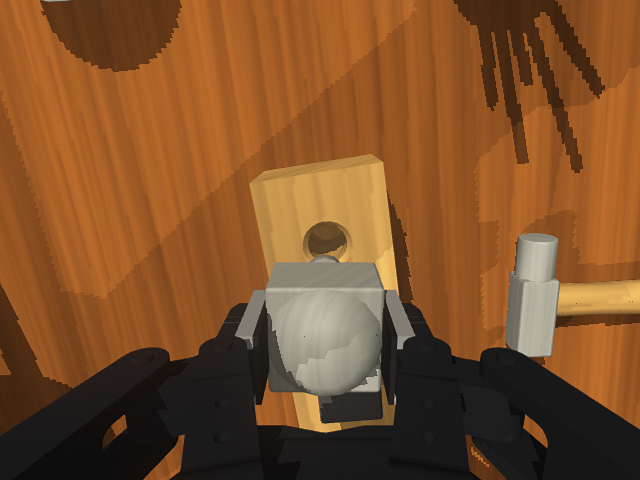

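The stake is held square between the pads and the left hole at (325,240) is empty. I'll carry it high to the socket and start the insertion.

```bash
python3 - <<'E'
from h import *
x,y=.5815,-.2182
env.movel([.521,.288,.27],velocity=.15)
env.movel([x,y,.27],velocity=.22)
env.movel([x,y,.198],velocity=.1);env.dwell(.3)
s=env.get_state();f0=s["force"];print(f0.round(2),s["tcp_pos"].round(4),s["time"])
for z in(.186,.180):
    print(env.movel([x,y,z],velocity=.02,stop_force=7)); s=env.get_state();print((s["force"]-f0).round(2),s["tcp_pos"].round(4))
print(s["time"])
E
```

```text
[ 0.18 -0.25 -2.48] [ 0.5817 -0.2182  0.1985] 16.325
False
[-0.01 -0.37 -0.21] [ 0.5815 -0.2183  0.186 ]
False
[ 0.3   0.35 -0.17] [ 0.5814 -0.2182  0.1798]
17.525
```

The tip entered the bore with no side load, so I'll press it in now.

```bash
python3 - <<'E'
from h import *
x,y=.5815,-.2182
f0=np.array([.2,-.25,-2.48])
for z,f in((.162,12),(.150,19),(.136,19)):
    r=env.movel([x,y,z],velocity=.015,stop_force=f); s=env.get_state();print(r,(s["force"]-f0).round(2),s["tcp_pos"].round(4),s["time"])
    if r: break
env.dwell(.3); s=env.get_state();print((s["force"]-f0).round(2),s["tcp_pos"].round(4),s["opening"])
E
```

```text
False [ 0.1  -0.14  0.09] [ 0.5816 -0.2182  0.1621] 18.875
False [ 2.03 -0.49  1.94] [ 0.582  -0.2182  0.15  ] 19.825
True [-1.06  0.64  7.75] [ 0.5812 -0.218   0.1406] 20.475
[-0.81  0.46  7.65] [ 0.5811 -0.218   0.1406] 0.036782205167877495
```

```bash
python3 - <<'E'
from h import *
x,y=.5815,-.2182
f0=np.array([.2,-.25,-2.48])
r=env.movel([x,y,.1375],velocity=.01,stop_force=14); s=env.get_state();print(r,(s["force"]-f0).round(2),s["tcp_pos"].round(4))
env.dwell(.3); s=env.get_state();print((s["force"]-f0).round(2),s["tcp_pos"].round(4))
# take the push off again, then pull up by half mm steps
z=s["tcp_pos"][2]
for k in range(1,5):
    env.movel([x,y,z+.0005*k],velocity=.01);env.dwell(.1);s=env.get_state();print((s["force"]-f0).round(2),s["tcp_pos"].round(4),s["time"])
E
```

```text
True [-1.23  0.68  7.01] [ 0.5812 -0.2181  0.1406]
[-1.32  1.09  7.37] [ 0.5812 -0.2181  0.1406]
[0.54 0.82 0.11] [ 0.5812 -0.2181  0.1407] 21.6333
[ 0.97 -0.21 -0.18] [ 0.5813 -0.2181  0.1415] 21.9833
[ 0.22  0.39 -0.66] [ 0.5814 -0.2182  0.1422] 22.3333
[-0.31 -0.04 -1.89] [ 0.5814 -0.2182  0.1425] 22.6833
```

It's at a firm stop and home: the TCP hasn't moved under more than 20 N. Now I'll tug up in small steps until the gauge carries 12 N.

```bash
python3 - <<'E'
from h import *
x,y=.5815,-.2182
f0=np.array([.2,-.25,-2.48]); z=.1425
for k in range(24):
    z+=.0004; env.movel([x,y,z],velocity=.01);env.dwell(.1);s=env.get_state();F=(s["force"]-f0)
    print(F.round(2),s["tcp_pos"][2].round(5),round(s["opening"],4))
    if F[2]<-10.5 : break
print(s["time"])
p,d=camera("wrist");cv2.imwrite("pics/tug.png",p)
E
```

```text
[-0.26  0.6  -2.92] 0.14282 0.0369
[-0.31 -0.36 -2.87] 0.14321 0.0371
[-0.59 -0.08 -4.7 ] 0.1436 0.0369
[-0.04 -0.42 -5.88] 0.14398 0.0367
[ 0.15 -0.07 -6.21] 0.14438 0.0368
[-1.02 -0.18 -7.9 ] 0.14477 0.0368
[ 0.18 -0.68 -8.51] 0.14518 0.0367
[ -0.14  -0.13 -10.35] 0.14556 0.0368
[  1.34  -0.82 -10.61] 0.14599 0.0366
25.8333
```

View pics/tug.png

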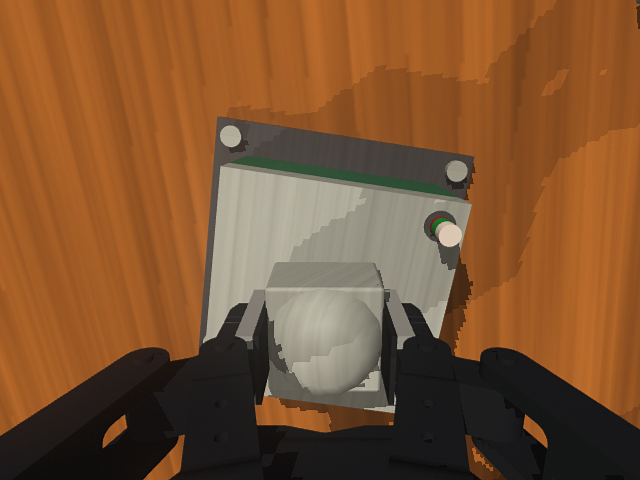

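The pin is raised at (449,234), with the green band showing and the red just visible below it. Pull is about 11 N and rose linearly. I'll hold it, ease it back home, press and release.

```bash
python3 - <<'E'
from h import *
x,y=.5815,-.2182
f0=np.array([.2,-.25,-2.48])
for k in range(5):
    env.dwell(.26);s=env.get_state();print("hold",(s["force"]-f0).round(2)[2],s["tcp_pos"][2].round(5))
print(env.movel([x,y,.142],velocity=.01))
r=env.movel([x,y,.1385],velocity=.01,stop_force=18);s=env.get_state();print(r,(s["force"]-f0).round(2),s["tcp_pos"].round(4))
z=s["tcp_pos"][2]; env.movel([x,y,z],velocity=.01);env.dwell(.2)
env.grip(.085);env.dwell(.2);s=env.get_state();print(s["force"].round(2),s["opening"],s["tcp_pos"].round(4))
print(env.movel([x,y,.20],velocity=.08,stop_force=8)); print(env.movel([x,y,.30],velocity=.15))
p,P,c=view("end",np.array([x,y,.08]),quat(-6.2))
r=P.reshape(-1,3);n=np.hypot(r[:,0]-x,r[:,1]-y);h=r[(r[:,2]>.072)&(n<.035)]
print("head",rect(h[:,:2]),h[:,2].max()); t=r[(abs(r[:,2]-.062)<.003)&(n<.06)]; print("plate z",np.median(t[:,2]));print(env.get_state()["time"])
E
```

```text
hold -11.4 0.14602
hold -11.0 0.14605
hold -10.72 0.14607
hold -10.95 0.14606
hold -10.75 0.14608
False
True [-1.57  0.6   7.93] [ 0.5823 -0.2186  0.1406]
[ 0.29 -0.89  0.38] 0.08510291928712377 [ 0.5815 -0.2182  0.1406]
False
False
head (array([ 582.2, -211.1]), array([51.7, 41.6]), 83.7) 0.32411215991080594
plate z 0.06290016533795152
31.6083
```

View pics/end.png

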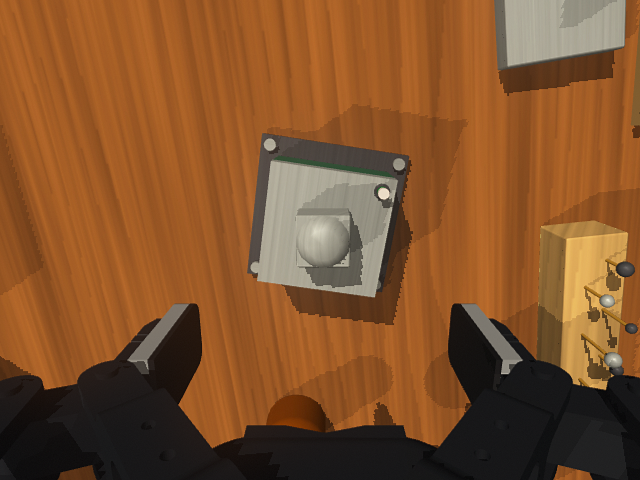

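The stake stands on the plate at (323,241), and the pin at (384,193) is back down. One last check of the head height, then I'll hand in if it's right.

```bash
python3 - <<'E'
from h import *
c=calibration("wrist");p,d=camera("wrist");r=cloud("",d,c).reshape(-1,3)
n=np.hypot(r[:,0]-.5815,r[:,1]+.2182);h=r[(r[:,2]>.072)&(r[:,2]<.12)&(n<.029)];z=h[:,2].max()
R=rect(h[:,:2]);print("head",R,z)
# same camera, same view, in the rack on a 62 mm face: top read 0.1014
if abs(z-.1014)<.0015 and np.hypot(R[0][0]-581.5,R[0][1]+218.2)<2.5: print(job.job_done())
E
```

```text
head (array([ 580.2, -217.7]), array([38.1, 37.9]), 83.3) 0.10122096093895161
the job is handed in; nothing more can be done
None
```

The dome stake is latched fully home in the socket, held a tug of about 11 N for over a second, and was eased home, released and handed in at about 32 s of the allowed 51 s.

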